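Uncap the inspection lens and open its aperture ring to the stop

TASK

Take the red cap off the upward-looking inspection camera and set it down on the blue notebook, flat and open side down. Then turn the slim silver aperture ring on the lens counter-clockwise (seen from above) until it comes up firmly against its inner stop, feeling for it so that the stop is not forced, and leave the ring there. The black focus ring below it and the black front ring above it must not be touched, and the small things standing round about must stay where they are.

Things in the scene. Friction and masses are not known exactly. Their poses are not given: they have to be found in the camera images.
- inspection_camera: Blue camera on a 100 x 100 mm plate, fixed to the bench, lens pointing straight up. Origin: centre of the plate's underside, on the lens axis; z up. Heights above it in mm: plate 0-6, blue body (78 x 78) 6-46, steel flange (diameter 54) 46-54, black focus ring 54-72, silver aperture ring 74.5-86.5, black front ring 87.5-99.5, cap on the lens 88-104.5.
- focus_ring: Fixed black ribbed ring of the lens, diameter 70 mm, 18 mm high, just below the aperture ring and 7 mm proud of it all round. Origin: centre of its underside. Its upper face is 2.5 mm below the aperture ring, so fingertips must stop above it. The robot may not press on it with more than 3 N.
- front_ring: Fixed black front ring of the lens with the glass, diameter 44 mm, 12 mm high, just above the aperture ring and 6 mm inside its rim. Origin: centre of its underside. No part of the robot may press on it with more than 3 N.
- aperture_mid (a point): Centre of the aperture ring, on the lens axis at mid height (80.5 mm above the bench). The ring is silver, knurled, diameter 56 mm, 12 mm high, and can be gripped across any diameter from above once the cap is off. It carries a small orange dot on its upper face.
- aperture_ring (a joint): Ring angle, rad, growing counter-clockwise from above; starts at 0 to 0.3. Friction 0.12 N m; it stays where left. Somewhere between 0.6 and 1.3 (varies, not visible) it meets a sprung inner stop, then the torque rises about 9 N m per rad. A total twist of 0.35 to 0.6 N m held half a second is firm; over 0.75 N m forces the stop. Let go, it springs back 1 to 3 degrees to rest at the stop.
- lens_cap: Loose red slip-on lens cap with a white disc on top, outer diameter 54 mm, 16.5 mm high, top 5 mm thick, about 40 g, sitting loosely (2 mm play) over the front ring, open side down. Origin: centre of its lower rim, z up through its closed top. On the lens its rim is 1.5 mm above the aperture ring.
- notebook: Flat dark blue notebook lying on the bench, fixed, 210 mm along its x, 152 mm along its y, 14 mm thick. Origin: centre of its underside.
- sensor_box: Bystander: loose white box, 55 x 75 x 32 mm. Origin: centre of its underside.
- solder_spool: Bystander: loose blue spool, diameter 52 mm, 45 mm high. Origin: centre of its underside.
- beaker: Bystander: loose clear beaker, diameter 74 mm, 94 mm high. Origin: centre of its underside.
There are look-alikes about, which are no part of the job. What is shaped like the lens_cap but green or turquoise is not meant.

How it is judged:
By the outcome, as a careful person would: the job done as asked, in the order asked, and still so for the second after the job is handed in, with the robot touching nothing.
It also fails if it takes over 64 s, if anything falls off the work surface, if the arm or the gripper's body presses on something with over 40 N, if the wrist force passes 120 N, or if a joint passes its speed limit or range.

ROBOT

A 6-joint arm with a two-finger parallel gripper is mounted at the origin on a cart in front of the work surface, level with it; the furniture and walls round the work are solid. World frame = base frame: x ahead of the robot, y to its left, z up, the work surface at z = 0. Lengths are in m, angles in rad, forces in N, time in s.
With the tool pointing down it reaches from about 0.425 to 0.95 m from the base axis. Payload 3.5 kg.
Tool frame: the origin (TCP) lies midway between the tips of the shut fingers; the grasp point (between the pads) lies 19 mm behind it (ctrl.pinch_z is the distance from the TCP to the grasp point, in m); z points along the fingers, y is the line along which they close (so a half turn about z gives the same grasp; the last joint's range is limited). The gripper opens to 85 mm and grips with 20 to 120 N. Pads are 22 mm wide; open, the fingers measure 114 mm over their backs; the gripper's body (76 mm by 85 mm) begins 54 mm behind the grasp point. The pads swing forward as they close: fully open they stand 13 mm farther back than shut.
Start: joints at [-1.464, 0.286, 1.577, -0, 1.279, -0.15], TCP at [0.171, -0.653, 0.231] pointing down, gripper open.
Joint ranges: [-2.77, 2.77], [-0.9, 2.22], [0.21, 2.48], [-1.53, 4.67], [0.24, 2.81], [-2.84, 2.84]. Speed limits (rad/s): [2.79, 2.79, 3.14, 3.14, 3.14, 3.14].

INTERFACE

Orientations are given as a unit quaternion [x, y, z, w].
In Python, from plant import get_state, viewer, sign_off, ctrl gives the robot as it stands. The module is installed in compiled form; this text tells all that it offers.
- The arm moves only by the shell command python3 -m handwheel 'ROWS' [FORCE]. ROWS is JSON, a list that holds one entry, the list of rows, each a list of 5 numbers: the finger opening in m, from 0 to 0.0854, then the shift along the tool's x, y, z in m, then the turn about the tool's z in degrees. In form: [[[claw, x, y, z, spin], ...]]. A call has 1 to 12 rows; each row shifts and turns the commanded pose from where the row before left it, along the tool's axes as they then stand; what a row does not reach is not made up. A row lasts 1/12 s, in which the tool goes at most 41.7 mm and 7.16 degrees, less where a joint would pass 70% of its speed; a pose out of reach is approached as far as the arm can. A call is refused whole if a number of a shift passes 0.0417 or a number of a turn 7.16, either way. A call with a gripper value outside its range is refused whole. The fingers move at their own pace and stop on an object; FORCE is the grip in N (left out, the last holds). Time passes only in rows, so rows that do not move let the fingers close. It gives the time, the measured TCP pose, the force, the opening and the grip force at its end, in the units of the state.
- get_state(): the state, without advancing time (a new reading comes with each control period).
- viewer.read_camera(name): name is "scene" or "top" or "wrist"; returns the picture (384x512x3 uint8, blue, green, red); there is no depth.
- viewer.camera_params(name): a dict with "fov_y" (degrees; the focal length in pixels is half the picture's height over the tangent of half this angle, whatever the lens; pixels are square), "cx", "cy" (the principal point, pixels), "xyz" and "attitude" of the camera in the world; the wrist camera has in their place "hand_eye" (4x4, takes a point from camera to tool coordinates, whose origin is the TCP and whose axes are the flange's). Camera axes: x right, y up, looking along -z (the intrinsics and any distortion apply to the point x, -y, -z); pixel columns grow to the right and rows downward; lengths in m; the calibration is good to about 2 mm. The wrist camera is an equidistant fisheye: a pixel r from the principal point sees the ray r / f radians off the axis. A picture is of the moment at which its call begins: read the wrist's pose just before it. camera_params takes no time and is no camera call.
- sign_off(): hands the job in; it is judged then, once.
Trained networks look in the newest picture that a camera, given by its name, has taken for a name from the list of things; names that differ only in an ending like _2 or _b are one class to them, and where a whole thing is asked for, a point or a joint stands for the part that bears it (a point fixed in the world has none). Each returns a list of dicts, best first, with "confidence" (0 to 1); they miss things now and then, are a little off and sometimes report something else, mostly with a low value. They report only what shows in the picture. A call takes as long as a camera call. They do not tell look-alikes from the thing itself.
- viewer.look_for(camera, name): "extent" ([left, top, width, height] as shares, 0 to 1, of the picture: columns of its width, rows of its height, round what is visible of it).
- viewer.outline_of(camera, name): "mask" (384x512 bool, what is visible of it) and "extent" ([left, top, width, height] as shares, 0 to 1, of the picture: columns of its width, rows of its height, round what is visible of it).
- viewer.pinpoint(camera, name): "xy" ([column, row] as shares, 0 to 1, of the picture: columns of its width, rows of its height: a listed point, or the origin of a listed thing).
The state is a dict: "time": time; "qpos": joint angles; "dq": joint speeds; "joint_efforts": joint torques, N m; "eef_pos": TCP position; "tcp_rot": TCP orientation; "contact_force": force on the tool from outside, world axes, zero at the start; "wrist_torque": the same for the moment, N m; "opening": opening from 0.0 (shut) to 1.0 (fully open); "finger_force": force on a finger pad.
Only numpy, scipy, OpenCV 4.12 (cv2) and the standard library are available. Lean on these libraries where they do the work, as an engineer would, in place of code of your own. Each camera call takes 0.05 s, during which the arm holds its last target. There are 200 camera calls.

## Working session

There is one attempt and no reset: what is moved stays moved. The work goes in short steps, Python scripts to look and compute and a shell command to move; the robot and the scene stay as the last step left them, time stands still between calls to the robot, and variables do not carry over. Pictures are saved under pics/ and viewed, at most 10 in all, crops included, and the job is handed in when it is done.

```bash
mkdir -p pics
cat > h.py <<'E'
import numpy as np, cv2
from scipy.spatial.transform import Rotation as R
from plant import get_state, viewer, ctrl
def pose():
    s=get_state(); T=np.eye(4); T[:3,:3]=R.from_quat(s['tcp_rot']).as_matrix(); T[:3,3]=s['eef_pos']; return T
def cam(n,T=None):
    p=viewer.camera_params(n); f=192/np.tan(np.radians(p['fov_y'])/2)
    if 'hand_eye' in p: C=(pose() if T is None else T)@np.array(p['hand_eye'])
    else:
        C=np.eye(4); a=np.array(p['attitude'],float); C[:3,:3]=R.from_quat(a).as_matrix() if a.size==4 else a.reshape(3,3); C[:3,3]=p['xyz']
    return p,f,C
def ray(n,u,v,T=None):
    p,f,C=cam(n,T); x,y=u-p['cx'],v-p['cy']
    if n=='wrist':
        r=np.hypot(x,y); th=r/f; d=np.array([x/r*np.sin(th),-y/r*np.sin(th),-np.cos(th)])
    else: d=np.array([x/f,-y/f,-1.])
    return C[:3,3],C[:3,:3]@(d/np.linalg.norm(d))
def at_z(n,u,v,z,T=None):
    o,d=ray(n,u,v,T); return o+d*(z-o[2])/d[2]
E
python3 - <<'E'
from h import *
s=get_state();print(s)
for n in('scene','top','wrist'): print(viewer.camera_params(n))
a=viewer.read_camera('top');b=viewer.read_camera('scene')
cv2.imwrite('pics/top.png',a);cv2.imwrite('pics/scene.png',b)
for n in('top','scene'):
  for t in('inspection_camera','lens_cap','notebook','aperture_mid','sensor_box','solder_spool','beaker'):
    for q in viewer.pinpoint(n,t): print(n,t,np.round(np.array(q['xy'])*[512,384],1),round(q['confidence'],2))
E
```

```text
{'time': 0.0, 'qpos': array([-1.46402958e+00,  2.87207827e-01,  1.57816530e+00,  3.82871074e-06,
        1.27861226e+00, -1.49992229e-01]), 'dq': array([-2.95547947e-04,  4.81631511e-04,  1.30984478e-03, -6.93849371e-04,
        4.55272409e-04, -1.49786182e-05]), 'joint_efforts': array([ 1.18048159e-03, -4.05979013e+01, -2.92624801e+01, -3.14090369e-05,
        5.86417853e-03, -4.28922348e-06]), 'eef_pos': array([ 0.17137828, -0.65220426,  0.22992541]), 'tcp_rot': array([ 9.91770027e-01,  1.28026493e-01,  2.76869673e-05, -1.19605162e-03]), 'contact_force': array([ 0.24785358, -0.56320755, -0.03761282]), 'wrist_torque': array([ 0.03719191, -0.00852462, -0.02895673]), 'finger_force': 0.0, 'opening': 1.0028270268783468}
{'fov_y': 53.673928809698765, 'cx': 254.56579124552883, 'cy': 195.76343728448305, 'xyz': array([-0.1482732 ,  0.68327641,  0.79192492]), 'attitude': array([-0.17966292,  0.36650395,  0.81006818, -0.42093423])}
{'fov_y': 53.41651027302486, 'cx': 254.88702352196535, 'cy': 192.15693910589636, 'xyz': array([0.39991911, 0.16810095, 1.10366966]), 'attitude': array([-0.03089046
[... 368 characters left out ...]
     -1.43432673e-01],
       [ 0.00000000e+00,  0.00000000e+00,  0.00000000e+00,
         1.00000000e+00]])}
top inspection_camera [368.3 186.3] 0.76
top lens_cap [327.8 222. ] 0.73
top lens_cap [159.4 153.4] 0.73
top lens_cap [331.9 152.4] 0.67
top notebook [231.2 184.8] 0.78
top aperture_mid [372.2 181.1] 0.58
top sensor_box [288.  223.2] 0.79
top beaker [161.8 152.9] 0.77
scene inspection_camera [338.9 173.5] 0.86
scene lens_cap [312.1 189.8] 0.68
scene lens_cap [333.9 199.9] 0.63
scene lens_cap [296.8 171.2] 0.61
scene notebook [237.3 223.5] 0.87
scene aperture_mid [342.6 153.6] 0.53
scene sensor_box [307.6 217.6] 0.66
scene solder_spool [271.3 191.7] 0.7
scene beaker [163.7 230.8] 0.77
```

View pics/top.png

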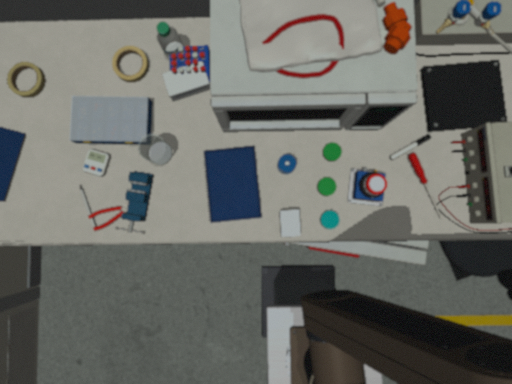

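View pics/scene.png

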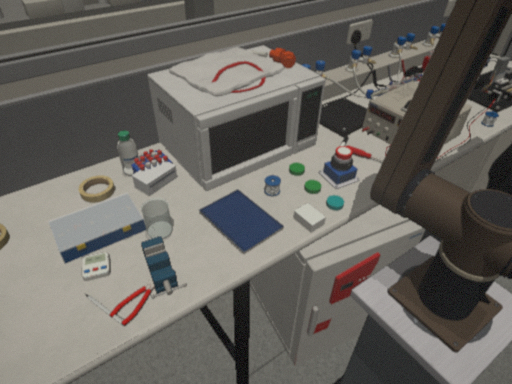

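The top picture shows three candidates similar to the cap: green discs at (331,152) and (326,186), turquoise at (330,219), and the red one with a white disc at (374,183), sitting on the camera. The red one fits. The notebook is at (232,184).

Run:
```python
from h import *
a=cv2.imread('pics/top.png'); b=cv2.imread('pics/scene.png')
def red(im,x0,x1,y0,y1):
    c=im[y0:y1,x0:x1].astype(int); m=(c[...,2]>120)&(c[...,2]>c[...,1]*1.6); w=(c.min(2)>140); ys,xs=np.nonzero(w); 
    n,l,st,ce=cv2.connectedComponentsWithStats(m.astype(np.uint8))
    print('red',[(s[:5]+[x0,y0,0,0,0],) for s in st[1:] if s[4]>20]); return xs.mean()+x0,ys.mean()+y0
for n,im,box in(('top',a,(355,393,166,204)),('scene',b,(328,358,142,168))):
    u,v=red(im,*box);print(n,u,v,at_z(n,u,v,.1045))
for n,u,v in(('top',232,184),('scene',241,220)): print('nb',at_z(n,u,v,.014))
for u,v in((205,152),(253,147),(261,216),(211,222)): print('nbc',at_z('top',u,v,.014))
for t,u,v,z in(('g1',331,152,.0165),('g2',326,186,.0165),('t',330,219,.0165),('spool',287,163,.045),('box',290,222,.032),('pen',410,147,.0),('screw',417,167,.02)): print(t,at_z('top',u,v,z)[:2])
for u,v in((354,168),(387,171),(383,206),(349,201)): print('plate',at_z('top',u,v,.006)[:2])
T=pose();print(T[:3,:3])
cv2.imwrite('pics/crop.png',cv2.resize(a[120:250,270:450],None,fx=4,fy=4,interpolation=2))
```

```text
red [(array([367, 174,  20,  20, 122]),)]
top 381.0232108317215 185.30947775628627 [ 0.48151438 -0.14339651  0.1045    ]
red [(array([336, 146,  22,  11,  87]),)]
scene 341.65 149.88333333333333 [ 0.49126415 -0.12672607  0.1045    ]
nb [0.49955605 0.25329367 0.014     ]
nb [0.48848755 0.25963821 0.014     ]
nbc [0.59368406 0.33047462 0.014     ]
nbc [0.60577153 0.19148971 0.014     ]
nbc [0.40667897 0.17150841 0.014     ]
nbc [0.3916806  0.31442656 0.014     ]
g1 [ 0.58676379 -0.03192001]
g2 [ 0.48924916 -0.01497776]
t [ 0.3953256  -0.02371018]
spool [0.55306372 0.09654634]
box [0.38864237 0.09066458]
pen [ 0.60015319 -0.26361836]
screw [ 0.53887127 -0.27307966]
plate [ 0.54084943 -0.09857065]
plate [ 0.53055678 -0.19271163]
plate [ 0.43014698 -0.17752172]
plate [ 0.44593235 -0.08124611]
[[ 9.67205072e-01  2.53996748e-01  8.20596316e-06]
 [ 2.53996748e-01 -9.67205072e-01 -2.48885968e-06]
 [ 7.30468693e-06  4.49152567e-06 -1.00000000e+00]]
```

View pics/crop.png

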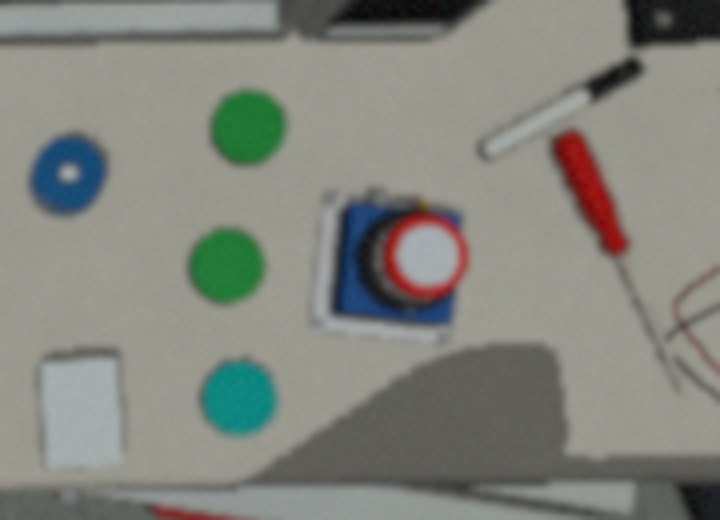

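```bash
python3 -m handwheel '[[[0.0854,0.028,-0.0285,0,0],[0.0854,0.028,-0.0285,0,0],[0.0854,0.028,-0.0285,0,0],[0.0854,0.028,-0.0285,0,0],[0.0854,0.028,-0.0285,0,0],[0.0854,0.028,-0.0285,0,0],[0.0854,0.028,-0.0285,0,0],[0.0854,0.028,-0.0285,0,0],[0.0854,0.028,-0.0285,0,0],[0.0854,0.028,-0.0285,0,0],[0.0854,0.028,-0.0285,0,0],[0.0854,0.028,-0.0285,0,0]]]' 30
python3 -m handwheel '[[[0.0854,0.028,-0.0285,0,0],[0.0854,0.028,-0.0285,0,0],[0.0854,0.02,-0.02,0,0],[0.0854,0,0,0,0],[0.0854,0,0,0,0]]]'
python3 - <<'E'
from h import *
T=pose();print(T.round(4),get_state()['qpos'].round(3))
im=viewer.read_camera('wrist');cv2.imwrite('pics/w1.png',im)
for q in viewer.outline_of('wrist','lens_cap'):
    m=q['mask'];c=im[m].mean(0);ys,xs=np.nonzero(m);u,v=(xs.min()+xs.max())/2,(ys.min()+ys.max())/2
    print(q['confidence'],u,v,np.ptp(xs),np.ptp(ys),c,at_z('wrist',u,v,.1045,T))
for t in('aperture_mid','inspection_camera'):
  for q in viewer.pinpoint('wrist',t): u,v=np.array(q['xy'])*[512,384];print(t,q['confidence'],u,v,at_z('wrist',u,v,.0805 if t[0]=='a' else 0,T))
E
```

```text
time: 1.8
eef_pos: [0.4102, -0.2349, 0.2318]
tcp_rot: [0.992, 0.128, 0.0, 0.0]
contact_force: [0.7, -0.7, 0.1]
opening: 0.998
finger_force: 0.0
time: 2.22
eef_pos: [0.464, -0.1417, 0.2315]
tcp_rot: [0.992, 0.13, 0.0, 0.0]
contact_force: [0.2, -0.2, 0.2]
opening: 1.0
finger_force: 0.0
[[ 9.663e-01  2.574e-01  1.000e-04  4.640e-01]
 [ 2.574e-01 -9.663e-01 -5.000e-04 -1.417e-01]
 [-0.000e+00  5.000e-04 -1.000e+00  2.315e-01]
 [ 0.000e+00  0.000e+00  0.000e+00  1.000e+00]] [-0.506 -0.143  2.031 -0.     1.254  0.805]
0.95 254.0 163.0 58 58 [ 83.88528864  87.30316574 117.75009311] [ 0.48755012 -0.1326987   0.1045    ]
0.83 158.0 200.0 40 42 [128.18409426 132.55596465  66.50883652] [ 0.42919307 -0.0503463   0.1045    ]
0.82 167.5 128.0 43 42 [ 88.14227366 145.75357386  78.21647379] [ 0.49999768 -0.04622764  0.1045    ]
0.79 200.0 54.0 44 42 [ 82.44733242 142.55266758  70.82763338] [ 0.57367352 -0.05934834  0.1045    ]
inspection_camera 0.63 87.3984 179.0976 [0.39271316 0.093246   0.        ]
```

View pics/w1.png

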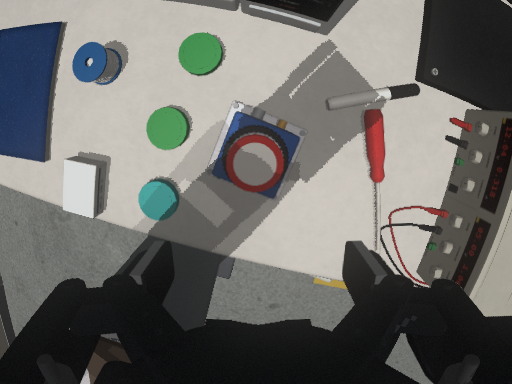

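The wrist view shows the red cap at (254,163), 58 px wide, which matches 54 mm; the green and turquoise discs are off to the left at (200,54), (167,128) and (158,200).

```bash
python3 -m handwheel '[[[0.0854,0.013,-0.0013,0.034,0],[0.0854,0.012,-0.0013,0.035,0],[0.0854,0,0,0.035,0],[0.0854,0,0,0.020,0],[0.0854,0,0,0.0195,0],[0.0854,0,0,0,0],[0.0854,0,0,0,0]]]'
python3 - <<'E'
from h import *
T=pose();print(T[:3,3])
im=viewer.read_camera('wrist');cv2.imwrite('pics/w2.png',im)
for q in viewer.outline_of('wrist','lens_cap'):
    m=q['mask'];ys,xs=np.nonzero(m);u,v=(xs.min()+xs.max())/2,(ys.min()+ys.max())/2
    print(q['confidence'],u,v,np.ptp(xs),np.ptp(ys),im[m].mean(0),at_z('wrist',u,v,.1045,T))
E
```

```text
time: 3.0
eef_pos: [0.486, -0.1347, 0.087]
tcp_rot: [0.992, 0.127, -0.001, -0.001]
contact_force: [-0.5, 0.3, 0.3]
opening: 1.003
finger_force: 0.0
[ 0.48602407 -0.13472684  0.08698803]
0.82 113.0 261.5 50 49 [129.61401274 133.80573248  63.38025478] [ 0.46481326 -0.06301693  0.1045    ]
0.81 166.0 45.0 72 70 [ 81.89223698 145.98314607  69.00051073] [ 0.57321139 -0.07195726  0.1045    ]
0.78 119.5 164.5 63 65 [ 86.34254308 147.39869281  75.95098039] [ 0.51645127 -0.06167255  0.1045    ]
0.75 253.5 251.5 111 107 [ 76.56515702  79.739906   112.0122837 ] [ 0.49127987 -0.13190577  0.1045    ]
```

View pics/w2.png

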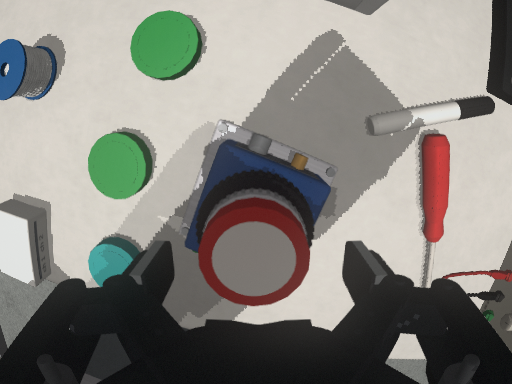

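The cap sits centrally between the fingertips: disc at (260,258), finger midline about column 259. Closing.

```bash
python3 -m handwheel '[[[0.06,0.001,0,0,0],[0.05,0.001,0,0,0],[0.04,0,0,0,0],[0.04,0,0,0,0],[0.04,0,0,0,0],[0.04,0,0,0,0]]]' 30
```

```text
time: 3.6
eef_pos: [0.4898, -0.1332, 0.0895]
tcp_rot: [0.992, 0.128, 0.001, -0.0]
contact_force: [-1.6, 2.6, 4.1]
opening: 0.617
finger_force: 30.5
```

```bash
python3 -m handwheel '[[[0.04,0,0,-0.005,0],[0.04,0,0,-0.01,0],[0.04,0,0,-0.02,0],[0.04,0,0,-0.03,0],[0.04,0,0,-0.03,0],[0.04,0,0,-0.005,0],[0.04,0,0,0,0]]]'
python3 - <<'E'
from h import *
T=pose();print(T[:3,3],T[:3,:2].round(4),get_state()['qpos'].round(3))
w=viewer.read_camera('wrist')
s=viewer.read_camera('scene')
cv2.imwrite('pics/c3.png',np.hstack([cv2.resize(w,(480,360)),cv2.resize(s[80:230,270:410],(320,343)).copy() if 0 else cv2.resize(s[90:210,280:386],(318,360))]))
cv2.imwrite('pics/w3raw.png',w)
E
```

```text
time: 4.18
eef_pos: [0.4908, -0.1346, 0.1919]
tcp_rot: [0.992, 0.128, 0.003, 0.002]
contact_force: [-0.5, 0.2, -0.2]
opening: 0.612
finger_force: 31.8
[ 0.49083311 -0.13461182  0.19187611] [[ 0.9671  0.2542]
 [ 0.2542 -0.9671]
 [ 0.0055  0.0054]] [-0.467 -0.051  2.021 -0.     1.164  0.847]
```

View pics/c3.png

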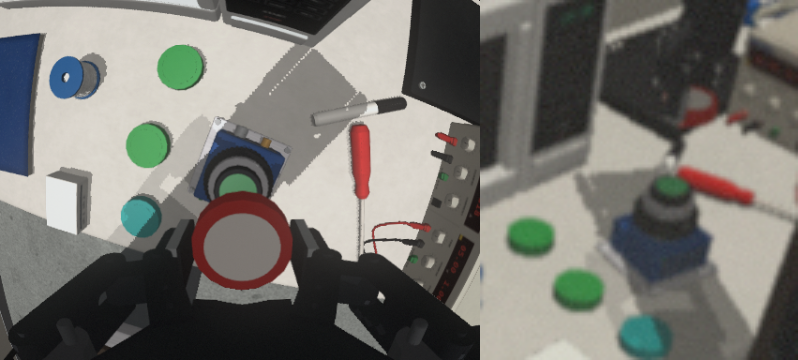

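The cap is held level between the pads (disc at (241,243) in the scaled view), and the lens is uncovered. Carrying it to the notebook centre, about (0.499, 0.252).

```bash
python3 -m handwheel '[[[0.04,0.0053,-0.0186,0,0],[0.04,0.0107,-0.0371,0,0],[0.04,0.0107,-0.0371,0,0],[0.04,0.0107,-0.0371,0,0],[0.04,0.0107,-0.0371,0,0],[0.04,0.0107,-0.0371,0,0],[0.04,0.0107,-0.0371,0,0],[0.04,0.0107,-0.0371,0,0],[0.04,0.0107,-0.0371,0,0],[0.04,0.0107,-0.0371,0,0],[0.04,0.0053,-0.0186,0.02,0],[0.04,0,0,0.035,0]]]'
python3 -m handwheel '[[[0.04,0,0,0.04,0],[0.04,0,0,0.035,0],[0.04,0,0,0.015,0],[0.04,0,0,0,0],[0.04,0,0,0,0]]]'
python3 - <<'E'
from h import *
T=pose();print(T[:3,3],T[:3,:2].round(4))
a=viewer.read_camera('top')[120:240,180:290]; s=viewer.read_camera('scene')[150:260,190:300]
cv2.imwrite('pics/c4.png',np.hstack([cv2.resize(a,(400,400)),cv2.resize(s,(400,400))]))
E
```

```text
time: 5.28
eef_pos: [0.4999, 0.257, 0.1348]
tcp_rot: [0.991, 0.13, 0.004, -0.001]
contact_force: [1.0, -0.8, -0.4]
opening: 0.61
finger_force: 31.8
time: 5.7
eef_pos: [0.4961, 0.2519, 0.0403]
tcp_rot: [0.992, 0.128, -0.003, 0.0]
contact_force: [-0.2, -0.7, 1.1]
opening: 0.609
finger_force: 31.8
[0.49612805 0.25187238 0.0402985 ] [[ 9.672e-01  2.541e-01]
 [ 2.541e-01 -9.672e-01]
 [-5.600e-03  3.000e-04]]
```

View pics/c4.png

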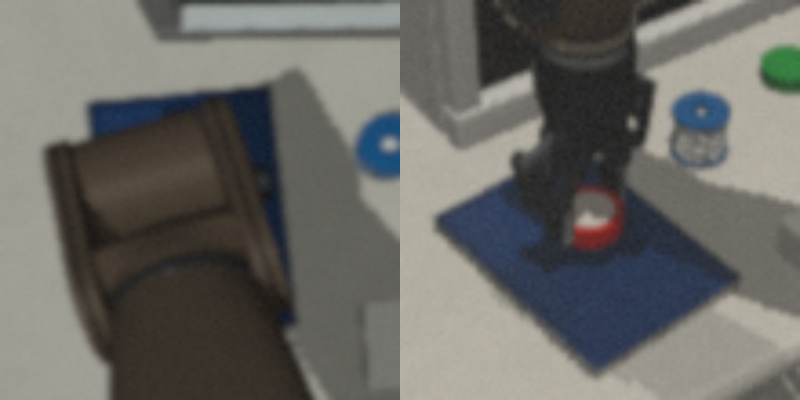

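The cap hangs above the middle of the notebook, level. Lowering until I feel contact.

```bash
python3 -m handwheel '[[[0.04,0,0,0.012,0],[0.04,0,0,0.007,0],[0.04,0,0,0.002,0],[0.04,0,0,0,0]]]'; python3 -m handwheel '[[[0.04,0,0,0.0015,0],[0.04,0,0,0,0]]]'; python3 -m handwheel '[[[0.04,0,0,0.0015,0],[0.04,0,0,0,0]]]'
```

```text
time: 6.13
eef_pos: [0.4975, 0.2523, 0.0211]
tcp_rot: [0.992, 0.128, -0.001, 0.0]
contact_force: [0.0, 0.7, -1.0]
opening: 0.609
finger_force: 31.8
time: 6.3
eef_pos: [0.4982, 0.2525, 0.0204]
tcp_rot: [0.992, 0.128, 0.0, -0.0]
contact_force: [0.5, 0.9, 0.5]
opening: 0.61
finger_force: 31.8
time: 6.47
eef_pos: [0.4982, 0.2525, 0.0189]
tcp_rot: [0.992, 0.128, 0.0, -0.0]
contact_force: [-0.0, -0.4, -0.5]
opening: 0.608
finger_force: 31.8
```

```bash
for i in 1 2 3 4; do python3 -m handwheel '[[[0.04,0,0,0.001,0],[0.04,0,0,0,0]]]' | egrep 'eef|contact'; done
```

```text
eef_pos: [0.4981, 0.2525, 0.0178]
contact_force: [-0.7, -0.5, -0.4]
eef_pos: [0.498, 0.2525, 0.0167]
contact_force: [0.1, 0.2, -1.0]
eef_pos: [0.498, 0.2525, 0.0157]
contact_force: [-0.2, 0.2, -0.8]
eef_pos: [0.498, 0.2525, 0.0146]
contact_force: [-0.5, -0.4, -0.3]
```

```bash
python3 -m handwheel '[[[0.04,0,0,0.001,0],[0.04,0,0,0,0]]]' | egrep 'eef|contact';python3 -m handwheel '[[[0.04,0,0,0.001,0],[0.04,0,0,0,0]]]' | egrep 'eef|contact'; python3 -m handwheel '[[[0.04,0,0,0.001,0],[0.04,0,0,0,0]]]' | egrep 'eef|contact'
```

```text
eef_pos: [0.498, 0.2525, 0.0137]
contact_force: [-0.2, -0.6, -0.5]
eef_pos: [0.498, 0.2525, 0.0126]
contact_force: [0.6, -0.1, -0.1]
eef_pos: [0.4982, 0.2526, 0.0124]
contact_force: [-2.9, 0.2, 2.9]
```

Contact. Opening gently, then checking.

```bash
python3 -m handwheel '[[[0.056,0,0,0,0],[0.062,0,0,0,0],[0.0854,0,0,0,0],[0.0854,0,0,0,0],[0.0854,0,0,-0.01,0],[0.0854,0,0,-0.03,0],[0.0854,0,0,-0.04,0],[0.0854,0,0,-0.04,0],[0.0854,0,0,-0.04,0]]]'
python3 - <<'E'
from h import *
T=pose();print(T.round(4))
w=viewer.read_camera('wrist');s=viewer.read_camera('scene')[150:260,190:300]
cv2.imwrite('pics/c5.png',np.hstack([cv2.resize(w,(480,360)),cv2.resize(s,(310,360))]))
E
```

```text
time: 8.38
eef_pos: [0.4977, 0.2524, 0.174]
tcp_rot: [0.992, 0.128, -0.0, -0.0]
contact_force: [2.0, 0.9, 0.5]
opening: 0.997
finger_force: 0.0
[[ 9.672e-01  2.540e-01 -2.000e-04  4.977e-01]
 [ 2.540e-01 -9.672e-01 -0.000e+00  2.524e-01]
 [-2.000e-04 -0.000e+00 -1.000e+00  1.740e-01]
 [ 0.000e+00  0.000e+00  0.000e+00  1.000e+00]]
```

View pics/c5.png

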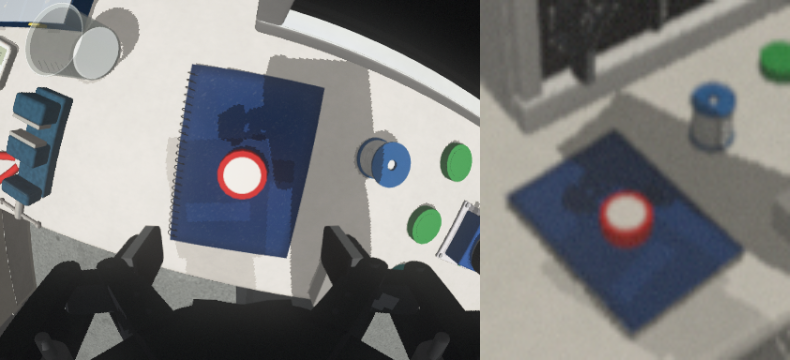

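The cap lies flat, open side down, in the middle of the notebook at (242,175). Going back to the lens.

```bash
python3 -m handwheel '[[[0.0854,-0.0131,0.0371,-0.003,0],[0.0854,-0.0131,0.0371,-0.003,0],[0.0854,-0.0131,0.0371,-0.003,0],[0.0854,-0.0131,0.0371,-0.003,0],[0.0854,-0.0131,0.0371,-0.003,0],[0.0854,-0.0131,0.0371,0,0],[0.0854,-0.0131,0.0371,0,0],[0.0854,-0.0131,0.0371,0,0],[0.0854,-0.0131,0.0371,0,0],[0.0854,-0.0131,0.0371,0,0],[0.0854,0,0,0,0],[0.0854,0,0,0,0]]]'
python3 - <<'E'
from h import *
T=pose();print(T.round(4));np.save('T6.npy',T)
w=viewer.read_camera('wrist');cv2.imwrite('pics/w6.png',w)
for t in('front_ring','focus_ring','aperture_ring','aperture_mid','inspection_camera'):
  for q in viewer.pinpoint('wrist',t)[:2]:
    u,v=np.array(q['xy'])*[512,384]; z=dict(front_ring=.0875,focus_ring=.054,aperture_ring=.0745,aperture_mid=.0805,inspection_camera=0)[t]; print(t,round(q['confidence'],2),u,v,at_z('wrist',u,v,z,T))
# projected expectation for centre at z=.0995
p,f,C=cam('wrist',T)
def proj(P):
    q=C[:3,:3].T@(np.array(P)-C[:3,3]); th=np.arctan2(np.hypot(q[0],q[1]),-q[2]); k=f*th/np.hypot(q[0],q[1]); return p['cx']+q[0]*k,p['cy']-q[1]*k
u,v=map(int,proj((.488,-.133,.09)));print(u,v)
y0,x0=max(v-60,0),max(u-70,0)
cv2.imwrite('pics/c6.png',cv2.resize(w[y0:y0+120,x0:x0+140],None,fx=5,fy=5,interpolation=cv2.INTER_CUBIC));print(x0,y0)
E
```

```text
time: 9.48
eef_pos: [0.4653, -0.1414, 0.187]
tcp_rot: [0.992, 0.126, 0.0, -0.0]
contact_force: [-0.6, -0.4, 0.7]
opening: 0.998
finger_force: 0.0
[[ 9.683e-01  2.497e-01  2.000e-04  4.653e-01]
 [ 2.497e-01 -9.683e-01  1.000e-04 -1.414e-01]
 [ 2.000e-04 -1.000e-04 -1.000e+00  1.870e-01]
 [ 0.000e+00  0.000e+00  0.000e+00  1.000e+00]]
front_ring 0.83 254.72 171.99360000000001 [ 0.4859087 -0.1342009  0.0875   ]Traceback (most recent call last):
  File "<stdin>", line 5, in <module>
ValueError: it knows: aperture_mid, beaker, focus_ring, front_ring, inspection_camera, lens_cap, notebook, sensor_box, solder_spool
```

```bash
cat >> h.py <<'E'
def proj(P,T,n='wrist'):
    p,f,C=cam(n,T); q=(np.atleast_2d(P)-C[:3,3])@C[:3,:3]; h=np.hypot(q[:,0],q[:,1]); k=f*np.arctan2(h,-q[:,2])/h
    return np.c_[p['cx']+q[:,0]*k,p['cy']-q[:,1]*k]
def circ(x,y,z,r):
    a=np.linspace(0,2*np.pi,180); return np.c_[x+r*np.cos(a),y+r*np.sin(a),0*a+z]
E
python3 - <<'E'
from h import *
from scipy.optimize import minimize
T=np.load('T6.npy');w=cv2.imread('pics/w6.png')
for t,z0,z1,r in(('front_ring',.0875,.0995,.022),('focus_ring',.054,.072,.035)):
  for q in viewer.outline_of('wrist',t)[:1]:
    m=q['mask'].astype(np.uint8)
    def c(p):
        s=np.zeros((384,512),np.uint8)
        hull=cv2.convexHull(np.vstack([proj(circ(*p,z,r),T) for z in(z0,z1)]).astype(np.float32))
        big=np.zeros((384*4,512*4),np.uint8); cv2.fillConvexPoly(big,(hull*4).astype(np.int32),1)
        M=cv2.resize(m,None,fx=4,fy=4,interpolation=0)
        if t=='focus_ring': M=HM
        return (big!=M).sum()/16
    M=cv2.resize(m,None,fx=4,fy=4,interpolation=0);cs=np.argwhere(M)[:,::-1].astype(np.int32);HM=np.zeros_like(M);cv2.fillConvexPoly(HM,cv2.convexHull(cs),1)
    o=minimize(c,[.487,-.133],method='Nelder-Mead',options=dict(initial_simplex=[[.487,-.133],[.492,-.133],[.487,-.128]]))
    print(t,q['confidence'],o.x,o.fun,m.sum())
q=viewer.pinpoint('wrist','aperture_mid')
for k in q: u,v=np.array(k['xy'])*[512,384];print(k['confidence'],at_z('wrist',u,v,.0805,T))
im=cv2.resize(w,None,fx=6,fy=6,interpolation=cv2.INTER_CUBIC)
for z,r,col in((.0995,.022,(0,0,255)),(.0865,.028,(0,255,255)),(.072,.035,(255,0,0))):
    cv2.polylines(im,[(proj(circ(.4865,-.1335,z,r),T)*6+2.5).astype(np.int32)],True,col,1)
u,v=(proj((.4865,-.1335,.085),T)[0]*6).astype(int)
cv2.imwrite('pics/c6.png',im[v-290:v+290,u-350:u+350])
E
```

```text
front_ring 0.62 [ 0.48649912 -0.13382997] 139.0625 2311
focus_ring 0.67 [ 0.48669197 -0.13378834] 168.5 1078
```

View pics/c6.png

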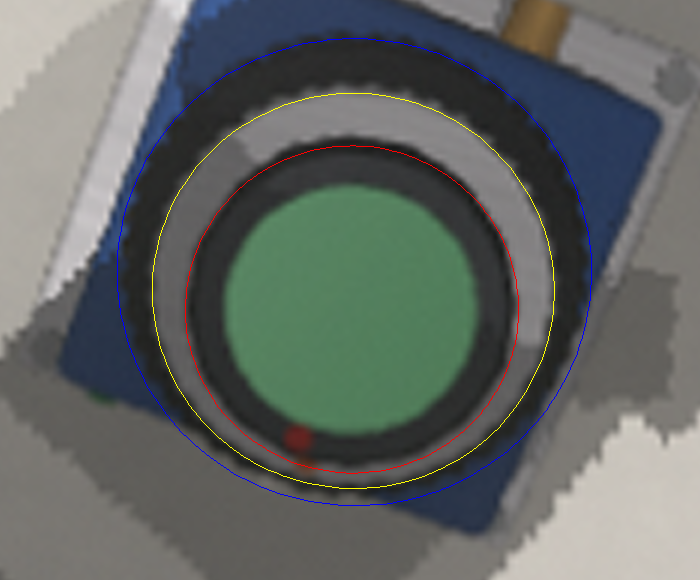

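The fitted circles match the front, aperture and focus rings. The two fits agree on a lens axis of (0.4866, -0.1338), and the overlay shifts it slightly to y ≈ -0.1333. The orange dot is near (305,465).

```bash
python3 -m handwheel '[[[0.0854,0.0113,-0.0013,0.025,0],[0.0854,0.0112,-0.0012,0.025,0],[0.0854,0,0,0.025,0],[0.0854,0,0,0.017,0],[0.0854,0,0,0,0],[0.0854,0,0,0,0],[0.0854,0,0,0,0]]]'
python3 - <<'E'
from h import *
T=pose();print(T.round(4));np.save('T7.npy',T)
w=viewer.read_camera('wrist');cv2.imwrite('pics/w7.png',w)
g=((w[...,1].astype(int)>w[...,2]*1.25)&(w[...,1]>w[...,0]*1.1)).astype(np.uint8)
n,l,st,ce=cv2.connectedComponentsWithStats(g)
for i in range(1,n):
    if st[i,4]>300: print(st[i],ce[i],at_z('wrist',*ce[i],.0995,T))
print(get_state()['wrist_torque'],proj([(.4866,-.1335,.0995)],T))
E
```

```text
time: 10.37
eef_pos: [0.4877, -0.1313, 0.0961]
tcp_rot: [0.992, 0.129, 0.001, 0.001]
contact_force: [-0.0, 0.6, 0.3]
opening: 0.998
finger_force: 0.0
[[ 9.669e-01  2.550e-01  1.700e-03  4.877e-01]
 [ 2.550e-01 -9.670e-01 -9.000e-04 -1.313e-01]
 [ 1.500e-03  1.300e-03 -1.000e+00  9.610e-02]
 [ 0.000e+00  0.000e+00  0.000e+00  1.000e+00]]
[ 138   17   70   67 3611] [172.58681806  50.2497923 ] [ 0.57511174 -0.06700146  0.0995    ]
[  96  134   63   65 3196] [126.87015019 165.59480601] [ 0.51440551 -0.0561008   0.0995    ]
[ 228  223   64   58 2944] [259.4466712  251.53532609] [ 0.48699592 -0.13295958  0.0995    ]
[-0.05359633 -0.03885125  0.00293384] [[260.25622432 252.42823847]]
```

```bash
python3 -m handwheel '[[[0.0854,-0.001,0.001,0.012,0],[0.0854,0,0,0.009,0],[0.0854,0,0,0.002,0],[0.0854,0,0,0,0],[0.0854,0,0,0,0],[0.0854,0,0,0,0]]]'
python3 - <<'E'
from h import *
T=pose();w=viewer.read_camera('wrist');g=((w[...,1].astype(int)>w[...,2]*1.25)&(w[...,1]>w[...,0]*1.1)).astype(np.uint8)
n,l,st,ce=cv2.connectedComponentsWithStats(g)
for i in range(1,n):
    if st[i,4]>300: P=at_z('wrist',*ce[i],.0995,T);print(ce[i],(P-T[:3,3])@T[:3,:3])
E
```

```text
time: 10.92
eef_pos: [0.4862, -0.1328, 0.072]
tcp_rot: [0.992, 0.128, 0.0, 0.0]
contact_force: [-0.6, 0.2, 1.0]
opening: 1.0
finger_force: 0.0
[162.08984644  41.30414852] [ 0.09930673 -0.0374142  -0.02749218]
[113.18592437 168.53019958] [ 0.04767678 -0.06130934 -0.02750978]
[257.35758355 271.20539846] [ 0.00077544  0.00035507 -0.02750943]
```

Centred to within 1 mm. Closing on the ring.

```bash
python3 -m handwheel '[[[0.064,0.0005,0.0003,0,0],[0.060,0,0,0,0],[0.060,0,0,0,0]]]' 30; python3 -m handwheel '[[[0.045,0,0,0,0],[0.045,0,0,0,0],[0.045,0,0,0,0],[0.045,0,0,0,0],[0.045,0,0,0,0]]]'; python3 -c "
from h import *
s=get_state();print(s['wrist_torque'],s['qpos'][5],R.from_quat(s['tcp_rot']).as_euler('xyz',True))"
```

```text
time: 11.22
eef_pos: [0.4868, -0.1329, 0.0721]
tcp_rot: [0.992, 0.128, 0.0, 0.0]
contact_force: [-0.4, -0.8, 0.6]
opening: 0.706
finger_force: 0.0
time: 11.63
eef_pos: [0.4866, -0.1325, 0.0724]
tcp_rot: [0.992, 0.128, -0.0, -0.001]
contact_force: [-2.1, 2.4, 5.9]
opening: 0.638
finger_force: 31.6
[ 0.53615161  0.30229292 -0.03246609] 0.8462411727993061 [-1.79941413e+02  5.92536413e-03  1.46952401e+01]
```

```bash
cat > t.py <<'E'
from h import *
s=get_state();print('t',s['time'],'tq',s['wrist_torque'].round(3),'F',s['contact_force'].round(1),'yaw',R.from_quat(s['tcp_rot']).as_euler('xyz',True)[2].round(2),s['eef_pos'].round(4),'op',round(s['opening'],3),round(s['finger_force'],1))
E
python3 -m handwheel '[[[0.045,0,0,-0.0007,-1],[0.045,0,0,0,-2],[0.045,0,0,0,-2]]]'>/dev/null; python3 t.py; python3 -m handwheel '[[[0.045,0,0,0,-2],[0.045,0,0,0,-2],[0.045,0,0,0,-2]]]'>/dev/null; python3 t.py;  python3 -m handwheel '[[[0.045,0,0,0,-2],[0.045,0,0,0,-2],[0.045,0,0,0,0]]]'>/dev/null; python3 t.py
```

```text
t 11.8833 tq [ 0.424  0.092 -0.156] F [0.  2.  2.8] yaw 19.8 [ 0.4867 -0.1325  0.0724] op 0.643 32.0
t 12.1333 tq [ 0.466  0.11  -0.134] F [-0.3  2.4  2. ] yaw 25.8 [ 0.4866 -0.1325  0.0724] op 0.642 32.0
t 12.3833 tq [0.516 0.09  0.122] F [-0.   1.6  1.9] yaw 29.78 [ 0.4867 -0.1326  0.0724] op 0.635 32.1
```

```bash
cat >> t.py <<'E'
import sys; sys.exit(int(s['wrist_torque'][2]<-0.22))
E
M="python3 -m handwheel"
$M '[[[0.045,0,0,0,-1],[0.045,0,0,0,-1]]]'>/dev/null; python3 t.py && $M '[[[0.045,0,0,0,-1],[0.045,0,0,0,-1]]]'>/dev/null && python3 t.py && $M '[[[0.045,0,0,0,-1],[0.045,0,0,0,-1]]]'>/dev/null && python3 t.py && $M '[[[0.045,0,0,0,-1],[0.045,0,0,0,-1]]]'>/dev/null && python3 t.py && $M '[[[0.045,0,0,0,-1],[0.045,0,0,0,-1]]]'>/dev/null && python3 t.py && $M '[[[0.045,0,0,0,-1],[0.045,0,0,0,-1]]]'>/dev/null && python3 t.py && $M '[[[0.045,0,0,0,-1],[0.045,0,0,0,-1]]]'>/dev/null && python3 t.py && $M '[[[0.045,0,0,0,-1],[0.045,0,0,0,-1]]]'>/dev/null && python3 t.py
```

```text
t 12.55 tq [ 0.604  0.    -0.075] F [-0.4  2.7  2.5] yaw 31.75 [ 0.4867 -0.1326  0.0724] op 0.639 32.1
t 12.7167 tq [ 0.63   0.049 -0.13 ] F [0.7 3.  2.4] yaw 33.78 [ 0.4867 -0.1326  0.0725] op 0.639 32.1
t 12.8833 tq [ 0.682 -0.018 -0.136] F [1.3 3.2 1.1] yaw 35.8 [ 0.4867 -0.1326  0.0725] op 0.638 32.1
t 13.05 tq [ 0.788  0.026 -0.127] F [0.6 3.9 2.1] yaw 37.8 [ 0.4867 -0.1327  0.0725] op 0.635 32.1
t 13.2167 tq [ 0.875 -0.115 -0.103] F [0.7 4.4 0.7] yaw 39.8 [ 0.4866 -0.1326  0.0724] op 0.634 32.1
t 13.3833 tq [ 0.87  -0.105 -0.087] F [0.9 4.9 0.9] yaw 41.81 [ 0.4867 -0.1326  0.0725] op 0.638 32.0
t 13.55 tq [ 0.98  -0.167 -0.18 ] F [1.9 4.6 1.1] yaw 43.81 [ 0.4867 -0.1327  0.0725] op 0.642 32.0
t 13.7167 tq [ 0.879 -0.18  -0.103] F [ 2.1  4.8 -0.1] yaw 45.8 [ 0.4867 -0.1327  0.0725] op 0.641 32.0
```

```bash
M="python3 -m handwheel"
$M '[[[0.045,0.0003,-0.0003,0,-1],[0.045,0,0,0,-1]]]'>/dev/null; python3 t.py && $M '[[[0.045,0,0,0,-1],[0.045,0,0,0,-1]]]'>/dev/null && python3 t.py && $M '[[[0.045,0,0,0,-1],[0.045,0,0,0,-1]]]'>/dev/null && python3 t.py && $M '[[[0.045,0,0,0,-1],[0.045,0,0,0,-1]]]'>/dev/null && python3 t.py && $M '[[[0.045,0,0,0,-1],[0.045,0,0,0,-1]]]'>/dev/null && python3 t.py && $M '[[[0.045,0,0,0,-1],[0.045,0,0,0,-1]]]'>/dev/null && python3 t.py && $M '[[[0.045,0,0,0,-1],[0.045,0,0,0,-1]]]'>/dev/null && python3 t.py && $M '[[[0.045,0,0,0,-1],[0.045,0,0,0,-1]]]'>/dev/null && python3 t.py && $M '[[[0.045,0,0,0,-1],[0.045,0,0,0,-1]]]'>/dev/null && python3 t.py && $M '[[[0.045,0,0,0,-1],[0.045,0,0,0,-1]]]'>/dev/null && python3 t.py
```

```text
t 13.8833 tq [ 0.642 -0.181 -0.157] F [ 1.2  3.2 -0.5] yaw 47.83 [ 0.4867 -0.1327  0.0725] op 0.643 31.9
t 14.05 tq [ 0.6   -0.197 -0.144] F [ 2.3  2.4 -0.2] yaw 49.82 [ 0.4867 -0.1327  0.0725] op 0.636 31.9
t 14.2167 tq [ 0.454 -0.235 -0.142] F [ 2.5  2.3 -1.4] yaw 51.82 [ 0.4867 -0.1327  0.0725] op 0.637 31.9
t 14.3833 tq [ 0.43  -0.276 -0.111] F [ 3.   0.8 -1.6] yaw 53.82 [ 0.4867 -0.1327  0.0725] op 0.641 31.9
t 14.55 tq [ 0.257 -0.252 -0.172] F [ 2.6  1.3 -1.4] yaw 55.82 [ 0.4867 -0.1327  0.0725] op 0.641 31.9
t 14.7167 tq [ 0.145 -0.305 -0.101] F [ 3.7 -0.  -2.4] yaw 57.82 [ 0.4867 -0.1327  0.0725] op 0.638 32.0
t 14.8833 tq [ 0.111 -0.268 -0.122] F [ 2.6  0.1 -2.9] yaw 59.82 [ 0.4867 -0.1327  0.0725] op 0.64 32.1
t 15.05 tq [ 0.001 -0.365 -0.12 ] F [ 2.4  0.1 -3. ] yaw 61.82 [ 0.4867 -0.1327  0.0725] op 0.638 32.2
t 15.2167 tq [-0.02  -0.394 -0.097] F [ 3.6 -0.2 -3.9] yaw 63.82 [ 0.4867 -0.1327  0.0725] op 0.635 32.3
t 15.3833 tq [-0.138 -0.429 -0.159] F [ 3.1 -1.4 -4.6] yaw 65.82 [ 0.4867 -0.1327  0.0725] op 0.641 32.3
```

```bash
M="python3 -m handwheel"
$M '[[[0.045,0,0,0.0003,-1],[0.045,0,0,0,-1]]]'>/dev/null; python3 t.py && $M '[[[0.045,0,0,0,-1],[0.045,0,0,0,-1]]]'>/dev/null && python3 t.py && $M '[[[0.045,0,0,0,-1],[0.045,0,0,0,-1]]]'>/dev/null && python3 t.py && $M '[[[0.045,0,0,0,-1],[0.045,0,0,0,-1]]]'>/dev/null && python3 t.py && $M '[[[0.045,0,0,0,-1],[0.045,0,0,0,-1]]]'>/dev/null && python3 t.py && $M '[[[0.045,0,0,0,-1],[0.045,0,0,0,-1]]]'>/dev/null && python3 t.py && $M '[[[0.045,0,0,0,-1],[0.045,0,0,0,-1]]]'>/dev/null && python3 t.py && $M '[[[0.045,0,0,0,-1],[0.045,0,0,0,-1]]]'>/dev/null && python3 t.py
```

```text
t 15.55 tq [-0.154 -0.299 -0.148] F [ 3.9  0.1 -2.1] yaw 67.82 [ 0.4868 -0.1327  0.0725] op 0.634 32.4
t 15.7167 tq [-0.201 -0.25  -0.084] F [ 1.7 -1.9 -0.6] yaw 69.82 [ 0.4868 -0.1326  0.0725] op 0.639 32.4
t 15.8833 tq [-0.225 -0.24  -0.17 ] F [ 1.9 -2.5 -0.9] yaw 71.82 [ 0.4868 -0.1327  0.0725] op 0.636 32.5
t 16.05 tq [-0.253 -0.201 -0.141] F [ 2.7 -2.1 -0.5] yaw 73.82 [ 0.4868 -0.1327  0.0725] op 0.639 32.5
t 16.2167 tq [-0.311 -0.237 -0.165] F [ 2.4 -2.2 -0.9] yaw 75.82 [ 0.4868 -0.1326  0.0725] op 0.636 32.6
t 16.3833 tq [-0.423 -0.168 -0.323] F [ 2.9 -2.1  0.8] yaw 77.79 [ 0.4868 -0.1327  0.0725] op 0.637 32.7
```

The torque is rising, so the ring has reached the stop. Half-degree steps now.

```bash
M="python3 -m handwheel"
$M '[[[0.045,0,0,0,0]]]'>/dev/null; python3 t.py; $M '[[[0.045,0,0,0,-0.5]]]'>/dev/null;  python3 t.py;$M '[[[0.045,0,0,0,0]]]'>/dev/null;  python3 t.py
```

```text
t 16.4667 tq [-0.359 -0.172 -0.027] F [ 1.8 -2.3  0.4] yaw 77.78 [ 0.4868 -0.1327  0.0725] op 0.638 32.7
t 16.55 tq [-0.464 -0.144 -0.315] F [ 1.8 -3.2  0.5] yaw 78.22 [ 0.4868 -0.1326  0.0724] op 0.64 32.7
t 16.6333 tq [-0.453 -0.191 -0.179] F [ 2.1 -2.9  0.7] yaw 78.23 [ 0.4868 -0.1326  0.0725] op 0.639 32.7
```

```bash
M="python3 -m handwheel"
$M '[[[0.045,0,0,0,-0.5],[0.045,0,0,0,0]]]'>/dev/null;  python3 t.py;$M '[[[0.045,0,0,0,-0.5],[0.045,0,0,0,0]]]'>/dev/null;  python3 t.py;$M '[[[0.045,0,0,0,0]]]'>/dev/null;  python3 t.py
```

```text
t 16.8 tq [-0.494 -0.18  -0.265] F [ 2.6 -3.   1.7] yaw 78.73 [ 0.4869 -0.1327  0.0725] op 0.637 32.7
t 16.9667 tq [-0.509 -0.165 -0.281] F [ 2.9 -4.2  2.5] yaw 79.23 [ 0.4869 -0.1327  0.0725] op 0.636 32.8
t 17.05 tq [-0.541 -0.189 -0.296] F [ 2.6 -4.2  1.3] yaw 79.23 [ 0.4868 -0.1326  0.0724] op 0.639 32.8
```

```bash
M="python3 -m handwheel"
$M '[[[0.045,0,0,0,-0.25],[0.045,0,0,0,0]]]'>/dev/null;  python3 t.py;$M '[[[0.045,0,0,0,-0.25],[0.045,0,0,0,0]]]'>/dev/null;  python3 t.py;$M '[[[0.045,0,0,0,-0.25],[0.045,0,0,0,0]]]'>/dev/null;  python3 t.py;$M '[[[0.045,0,0,0,0]]]'>/dev/null;  python3 t.py
```

```text
t 17.2167 tq [-0.622 -0.224 -0.301] F [ 2.9 -4.8  2.2] yaw 79.47 [ 0.4869 -0.1327  0.0724] op 0.636 32.8
t 17.3833 tq [-0.623 -0.25  -0.35 ] F [ 2.7 -4.1  2.7] yaw 79.72 [ 0.4869 -0.1327  0.0725] op 0.64 32.8
t 17.55 tq [-0.624 -0.211 -0.391] F [ 2.6 -4.8  2.7] yaw 79.96 [ 0.4869 -0.1327  0.0725] op 0.64 32.8
t 17.6333 tq [-0.668 -0.265 -0.371] F [ 3.7 -4.9  1.1] yaw 79.97 [ 0.4869 -0.1327  0.0725] op 0.638 32.8
```

```bash
M="python3 -m handwheel"
$M '[[[0.045,0,0,0,-0.25],[0.045,0,0,0,0]]]'>/dev/null;  python3 t.py;$M '[[[0.045,0,0,0,-0.25],[0.045,0,0,0,0]]]'>/dev/null;  python3 t.py;$M '[[[0.045,0,0,0,0],[0.045,0,0,0,0],[0.045,0,0,0,0],[0.045,0,0,0,0]]]'>/dev/null;  python3 t.py;$M '[[[0.045,0,0,0,0],[0.045,0,0,0,0],[0.045,0,0,0,0],[0.045,0,0,0,0],[0.045,0,0,0,0]]]'>/dev/null;  python3 t.py
```

```text
t 17.8 tq [-0.673 -0.207 -0.34 ] F [ 3.2 -4.   2.6] yaw 80.21 [ 0.4869 -0.1327  0.0725] op 0.638 32.8
t 17.9667 tq [-0.623 -0.194 -0.433] F [ 2.4 -4.1  1.9] yaw 80.45 [ 0.4869 -0.1327  0.0725] op 0.636 32.8
t 18.3 tq [-0.699 -0.192 -0.474] F [ 1.7 -4.6  1.9] yaw 80.45 [ 0.4869 -0.1327  0.0725] op 0.637 32.8
t 18.7167 tq [-0.682 -0.212 -0.38 ] F [ 2.3 -3.9  1.3] yaw 80.45 [ 0.4869 -0.1327  0.0724] op 0.638 32.8
```

Held firm at about 0.42 N m for 0.75 s. Releasing and lifting clear.

```bash
python3 -m handwheel '[[[0.0854,0,0,0,0],[0.0854,0,0,0,0],[0.0854,0,0,0,0],[0.0854,0,0,0,0],[0.0854,0,0,-0.01,0],[0.0854,0,0,-0.03,0],[0.0854,0,0,-0.04,0],[0.0854,0,0,-0.03,0],[0.0854,0,0,-0.01,0],[0.0854,-0.02,0,0,0],[0.0854,0,0,0,0],[0.0854,0,0,0,0]]]'
python3 - <<'E'
from h import *
T=pose();w=viewer.read_camera('wrist');t=viewer.read_camera('top')[110:250,180:400]
u,v=proj([(.487,-.133,.09)],T)[0].astype(int);print(u,v,get_state()['contact_force'])
y0=max(v-60,0);x0=max(u-60,0)
cv2.imwrite('pics/c10.png',np.hstack([cv2.resize(w[y0:y0+120,x0:x0+120],(400,400),interpolation=2),cv2.resize(t,(400,400))]))
E
```

```text
time: 19.72
eef_pos: [0.4828, -0.1521, 0.192]
tcp_rot: [0.764, 0.645, -0.0, -0.001]
contact_force: [0.2, 0.3, 0.6]
opening: 0.997
finger_force: 0.0
258 173 [-0.83009008  0.3288302   0.05768616]
```

View pics/c10.png

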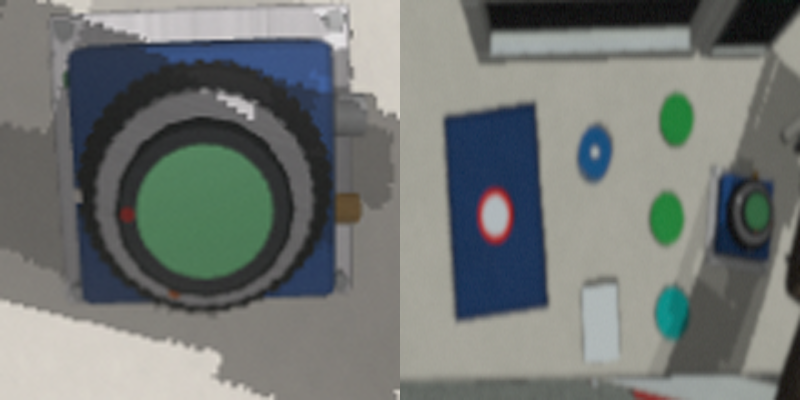

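The orange dot, now at (173,295), has moved about 65° counter-clockwise from the fixed red mark at (127,214). The cap is flat on the notebook at (495,215), and the bystanders have not moved.

```bash
python3 -c "
from plant import sign_off; print(sign_off())"
```

```text
the job is handed in; nothing more can be done
None
```

The red cap is flat, open side down, on the blue notebook; the aperture ring was turned counter-clockwise to its stop, held at about 0.42 N m for 0.75 s and let go, and the job is handed in.

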